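# Slide the pepper mill and salt shaker home

### The job

Push the pepper mill and the salt shaker along the worktop into the wooden condiment gallery, one in each of its two bays (either way round), until each stands right up against the back board. Push them low down so that they slide upright and do not tip; never lift them off the worktop, and leave the jars, tins and tea light around them where they stand.

Things in the scene. Friction and masses are not known exactly. Their poses are not given: they have to be found in the camera images.
- mill: Turned dark wooden pepper mill, upright and round: 150 mm tall, 58 mm across its foot, waisted, with a fixed 50 mm wide head; about 0.18 kg. Origin at the centre of its underside, z up. Stands on the open side of the gallery, before one bay or the other, up to 40 mm off the bay's line. Slides when pushed below about 40 mm, topples when pushed near its top.
- salt: Round salt shaker of clear plastic with a grey top: 90 mm tall, 44 mm across; about 0.1 kg. Origin at the centre of its underside, z up. Stands in front of the bay that the mill does not stand before.
- gallery: Low wooden rack fixed to the worktop, no floor: back board 224 long (own x), 14 thick, 56 high; three dividers 34 high (outer 18, middle 20 thick) run out 34 from it, with round ends, leaving two bays, each 84 wide and 34 deep (mm), open on the own -y side (roughly the robot's right). Origin on the worktop, middle of the board's inner face; +y points from mouth to board.
- near_bay (a point): Point on the worktop at the middle of the back of the bay nearer the robot, on the back board's inner face (gallery frame x = -52 mm). Same axes as the gallery: +y into the bay.
- far_bay (a point): The same point of the bay farther from the robot (gallery frame x = +52 mm).
- jam: Jam jar with a dark lid, 73 mm across, 82 mm tall, behind the gallery; origin under its centre. Bystander.
- honey: Honey jar with a pale metal lid, 64 mm across, 109 mm tall, behind the gallery; origin under its centre. Bystander.
- tuna: Low flat food tin, 86 mm across, 40 mm tall, on the robot's side of the gallery; origin under its centre. Bystander.
- spice: Spice jar with a green cap, 46 mm across, 106 mm tall, beyond the far end of the gallery; origin under its centre. Bystander.
- candle: Tea light in a metal cup, 38 mm across, 15 mm tall, to the right of the mill and shaker; origin under its centre. Bystander.
Not all that is in view belongs to the job. Leave any red or yellow look-alike of the mill alone.

How it is judged:
By the outcome, as a careful person would: the job done as asked, in the order asked, and still so for the second after the job is handed in, with the robot touching nothing.
It also fails if it takes over 56 s, if anything falls off the work surface, if the arm or the gripper's body presses on something with over 40 N, if the wrist force passes 120 N, or if a joint passes its speed limit or range.

### The arm

A 6-joint arm with a two-finger parallel gripper is mounted at the origin on a cart in front of the work surface, level with it; the furniture and walls round the work are solid. World frame = base frame: x ahead of the robot, y to its left, z up, the work surface at z = 0. Lengths are in m, angles in rad, forces in N, time in s.
With the tool pointing down it reaches from about 0.35 to 0.975 m from the base axis. Payload 4.9 kg.
Tool frame: the origin (TCP) lies on the centre line of the jaws, within the pads' length; the fingertips stand ctrl.tcp_to_tips ahead of it and the grasp point (between the pads) lies 3 mm ahead of it (ctrl.tcp_to_tips is the distance from the TCP to the fingertips, in m); z points along the fingers, y is the direction in which the jaws open and shut (so a half turn about z gives the same grasp; the last joint's range is limited). The gripper opens to 85 mm and grips with 20 to 120 N. Pads are 22 mm wide; open, the fingers measure 114 mm over their backs; the gripper's body (76 mm by 85 mm) begins 54 mm behind the grasp point. The pads swing forward as they close: fully open they stand 13 mm farther back than shut.
Start: joints at [-1.323, 0.053, 1.613, -0, 1.476, -0.119], TCP at [0.224, -0.583, 0.253] pointing down, gripper open.
Joint ranges: [-3.01, 3.01], [-1.01, 2.22], [0.06, 2.58], [-1.02, 4.17], [0.09, 2.62], [-3.14, 3.14]. Speed limits (rad/s): [2.57, 2.57, 3.14, 3.14, 3.14, 3.14].

### API

Orientations are given as a rotation vector (axis times angle).
In Python, from station import ctrl, vision gives the robot as it stands.
- The arm moves only by the tool jog_arm, never from a script. Its argument "deltas" is a list of rows, each a list of 7 numbers: the turn, a rotation vector about the tool's x, y, z in rad, then the shift along the tool's x, y, z in cm, then the opening, from 0 (shut) to 1 (fully open). A call has 1 to 12 rows; each row shifts and turns the commanded pose from where the row before left it, along the tool's axes as they then stand; what a row does not reach is not made up. A row lasts 1/12 s, in which the tool goes at most 41.7 mm and 7.16 degrees, less where a joint would pass 70% of its speed; a pose out of reach is approached as far as the arm can. A call with a gripper value outside its range is refused whole. The fingers move at their own pace and stop on an object; "grip_force" is the grip in N (left out, the last holds). Time passes only in rows, so rows that do not move let the fingers close. It gives the time, the measured TCP pose, the force and the opening at its end, in the units of the state.
- ctrl.get_obs(): the state, without advancing time (a new reading comes with each control period).
- vision.get_image(name): name is "scene" or "top" or "wrist"; returns (picture, depth): 384x512x3 uint8, red, green, blue; 384x512 float32, m along the optical axis (not along the pixel's ray), 0 where there is no reading.
- vision.calibration(name): a dict with "fx", "fy", "cx", "cy" (pixels), "dist" ([k1, k2, p1, p2, k3] as OpenCV has them; the pictures are not rectified), "rvec" (rotation vector, rad) and "tvec" (3), from world to camera coordinates, as OpenCV has them; the wrist camera has in their place "hand_eye" (4x4, takes a point from camera to tool coordinates, whose origin is the TCP and whose axes are the flange's). Camera axes: x right, y down, z forward; pixel columns grow to the right and rows downward; lengths in m; the calibration is good to about 2 mm. A picture is of the moment at which its call begins: read the wrist's pose just before it. calibration takes no time and is no camera call.
- ctrl.finish_job(): hands the job in, once; it reports no verdict.
The state is a dict: "t": time; "q": joint angles; "dq": joint speeds; "effort": joint torques, N m; "tool_pos": TCP position; "tool_rot": TCP orientation; "contact_force": force on the tool from outside, world axes, zero at the start; "wrist_torque": the same for the moment, N m; "opening": finger opening in m.
Only numpy, scipy, OpenCV 4.12 (cv2) and the standard library are available. Lean on these libraries where they do the work, as an engineer would, in place of code of your own. Each camera call takes 0.05 s, during which the arm holds its last target. There are 200 camera calls.

## Working session

There is one attempt and no reset: what is moved stays moved. The work goes in short steps, Python scripts to look and compute and a tool call to move; the robot and the scene stay as the last step left them, time stands still between calls to the robot, and variables do not carry over. Pictures are saved under pics/ and viewed, about 8 in all and at most 12, crops included, and the job is handed in when it is done.

Besides the shell and the picture viewer there is one more tool, called as name(argument=value, ...), one argument or row to a line, values as JSON. jog_arm: Moves the arm, as the interface text tells. Its arguments: {"type":"object","properties":{"deltas":{"type":"array"},"grip_force":{"type":"number"}},"required":["deltas"]}

```bash
mkdir -p pics
python3 - <<'E'
from station import ctrl,vision
import cv2,numpy as np
o=ctrl.get_obs();print(o['tool_pos'],o['tool_rot'],ctrl.tcp_to_tips,o['opening'],o['t'])
for n in('top','scene'):
    p,d=vision.get_image(n);np.savez('pics/%s.npz'%n,p=p,d=d)
    cv2.imwrite('pics/%s0.png'%n,cv2.resize(p[:,:,::-1],(768,576)))
    c=vision.calibration(n);R=cv2.Rodrigues(np.array(c['rvec']))[0];print(n,c['fx'],-R.T@np.array(c['tvec']),R[2])
E
```

```text
[ 0.22399326 -0.58286222  0.25206453] [-3.08688420e+00 -5.72530267e-01  1.73471090e-04] 0.022 0.08552598801206959 0.0
top 480.15676546408355 [0.47030137 0.04931001 1.10984241] [ 0.0930043   0.02622498 -0.99532028]
scene 375.5501234167404 [0.09409153 0.26354317 0.93138299] [ 0.47138586 -0.18069615 -0.86321739]
```

View pics/top0.png

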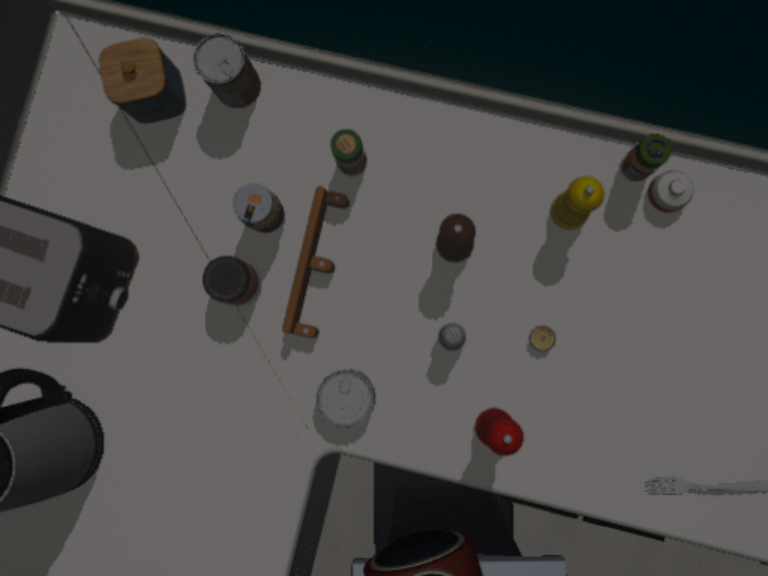

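View pics/scene0.png

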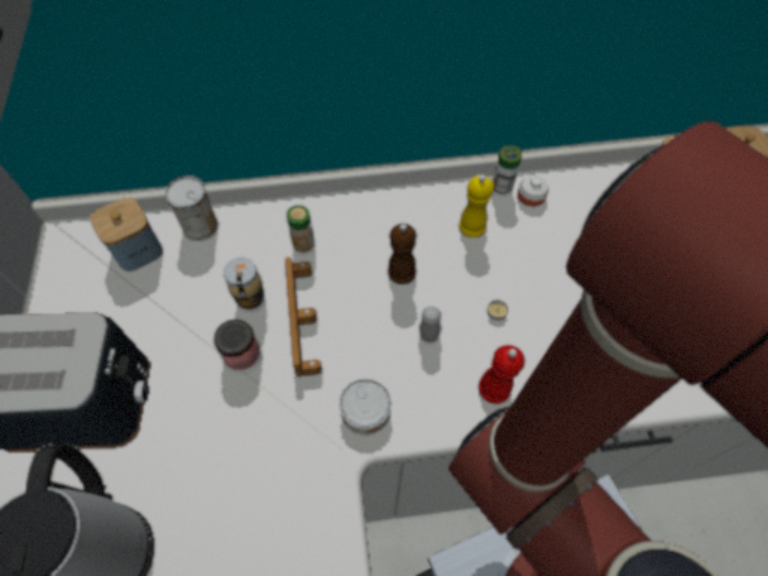

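The top view (768x576 pixels) shows these candidates:
- **Mill:** the dark brown one at (457,237). The yellow (577,202) and red (498,432) ones are look-alikes.
- **Salt:** the grey-topped shaker at (452,336). The white-lidded jar at (670,190) and the tea light at (542,338) are not it.
- **Gallery:** the wooden rack from (320,190) to (290,330), with its mouth to the right.

Next I'll measure them.

```bash
cat > h.py <<'E'
import numpy as np,cv2
from station import ctrl,vision
def cloud(n,p=None,d=None):
    if p is None:p,d=vision.get_image(n)
    c=vision.calibration(n);h,w=d.shape
    K=np.array([[c['fx'],0,c['cx']],[0,c['fy'],c['cy']],[0,0,1]])
    uv=np.stack(np.meshgrid(np.arange(w),np.arange(h)),-1).reshape(-1,1,2).astype(float)
    n_=cv2.undistortPoints(uv,K,np.array(c['dist'])).reshape(h,w,2)
    X=np.dstack([n_*d[...,None],d]);R=cv2.Rodrigues(np.array(c['rvec']))[0]
    W=(X-np.array(c['tvec']))@R; W[d==0]=np.nan
    return p,W
def blob(W,xy,r,z0,z1):
    P=W.reshape(-1,3);m=(np.hypot(P[:,0]-xy[0],P[:,1]-xy[1])<r)&(P[:,2]>z0)&(P[:,2]<z1);return P[m]
def circ(P):
    (c,r)=cv2.minEnclosingCircle(P[:,:2].astype(np.float32));return np.round(c,4),round(r,4),len(P),np.round(np.median(P[:,2]),3)
E
python3 - <<'E'
from h import *
for n,s in(('top',dict(mill=(457,228),salt=(452,335),gal=(307,260),d1=(335,199),d2=(322,264),d3=(306,330),tuna=(346,398),spice=(347,145),candle=(542,338),red=(505,437),yel=(586,195),jam=(228,278),honey=(254,205))),('scene',dict(mill=(402,235),salt=(430,316),gal=(293,310)))):
    z=np.load('pics/%s.npz'%n);p,W=cloud(n,z['p'],z['d'])
    for k,(u,v) in s.items():
        w=W[int(v/1.5),int(u/1.5)];print(n,k,np.round(w,3),end=' ')
        if k not in('gal','d1','d2','d3'): print(circ(blob(W,w[:2],.045,max(w[2]-.012,.008),w[2]+.012)))
        else: print()
        if k=='gal':
            P=blob(W,w[:2],.14,.047,.066);hsv=1
            r=cv2.minAreaRect(P[:,:2].astype(np.float32));print(r,len(P),np.median(P[:,2]))
            P=blob(W,w[:2],.14,.025,.042);print('div',len(P))
            m=P[:,:2].mean(0)
E
```

```text
top mill [ 0.626 -0.004  0.153] (array([ 0.6273, -0.0025]), 0.0102, 36, np.float64(0.148))
top salt [0.485 0.003 0.09 ] (array([0.4858, 0.0021]), 0.0171, 188, np.float64(0.086))
top gal [0.601 0.213 0.056] 
((0.6152898073196411, 0.2633366882801056), (0.10756798088550568, 0.2230711579322815), 75.90705108642578) 820 0.05524969046074929
div 535
top d1 [0.697 0.173 0.031] 
top d2 [0.596 0.194 0.037] 
top d3 [0.497 0.217 0.036] 
top tuna [0.397 0.16  0.037] (array([0.3951, 0.1613]), 0.044, 1229, np.float64(0.037))
top spice [0.76  0.146 0.104] (array([0.7608, 0.1481]), 0.0228, 363, np.float64(0.105))
top candle [ 0.479 -0.136  0.009] (array([ 0.4795, -0.1361]), 0.019, 119, np.float64(0.01))
top red [ 0.349 -0.059  0.144] (array([ 0.3464, -0.0604]), 0.0205, 297, np.float64(0.136))
top yel [ 0.669 -0.18   0.143] (array([ 0.6748, -0.1832]), 0.0225, 319, np.float64(0.136))
top jam [0.574 0.322 0.084] (array([0.5743, 0.3271]), 0.0341, 771, np.float64(0.082))
top honey [0.676 0.28  0.105] (array([0.678 , 0.2811]), 0.0291, 583, np.float64(0.109))
scene mill [ 0.623 -0.     0.137] (array([ 0.6284, -0.0045]), 0.0249, 211, np.float64(0.135))
scene salt [0.482 0.01  0.088] (array([0.4842, 0.0039]), 0.0171, 127, np.float64(0.086))
scene gal [0.6   0.219 0.057] 
((0.6168994903564453, 0.27022480964660645), (0.11908426880836487, 0.22303467988967896), 75.77855682373047) 599 0.05636148967210496
div 415
```

Run:
```python
from h import *
print(np.round(vision.calibration('wrist')['hand_eye'],3))
for n in('top','scene'):
    z=np.load('pics/%s.npz'%n);p,W=cloud(n,z['p'],z['d'])
    hsv=cv2.cvtColor(p,cv2.COLOR_RGB2HSV);P=W.reshape(-1,3)
    m=(hsv[...,1].ravel()>90)&(hsv[...,0].ravel()<20)&(np.hypot(P[:,0]-.6,P[:,1]-.21)<.14)
    T=P[m&(P[:,2]>.049)&(P[:,2]<.066)]
    b=np.array([-.26,-.97]);  # keep near board
    r=cv2.minAreaRect(T[:,:2].astype(np.float32));print(n,r,len(T),np.median(T[:,2]))
    q=T[:,:2];vx,vy,x0,y0=cv2.fitLine(q.astype(np.float32),cv2.DIST_HUBER,0,.001,.001).ravel()
    if vx<0:vx,vy=-vx,-vy
    X=np.array([vx,vy]);Y=np.array([-vy,vx]);c=np.array([x0,y0])
    s=(q-c)@X;t=(q-c)@Y;print('x ext',np.percentile(s,[.5,99.5]),'t',np.percentile(t,[3,97]))
    O=c+X*np.percentile(s,[.5,99.5]).mean()-.007*Y
    print('ang',np.degrees(np.arctan2(vy,vx)),'O',O,'far',O+.052*X,'near',O-.052*X)
    D=P[m&(P[:,2]>.026)&(P[:,2]<.042)][:,:2]-O
    g=np.c_[D@X,D@Y];g=g[(g[:,1]<-.01)&(g[:,1]>-.04)]
    for lo,hi in((-.12,-.08),(-.02,.02),(.08,.12)):
        k=g[(g[:,0]>lo)&(g[:,0]<hi)];print('div x',np.percentile(k[:,0],[3,97]).round(4),'end',k[:,1].min().round(4),len(k))
    for nm,w in dict(mill=(.6278,-.0035),salt=(.485,.003),yel=(.6748,-.1832),red=(.3464,-.0604),candle=(.4795,-.136)).items(): print(nm,np.round([(w-O)@X,(w-O)@Y],4))
    if n=='top':
        cv2.imwrite('pics/crop1.png',cv2.resize(p[105:255,260:420,::-1],None,fx=4,fy=4))
```

```text
[[-0.    -0.954 -0.3    0.076]
 [ 1.    -0.    -0.001 -0.   ]
 [ 0.001 -0.3    0.954 -0.12 ]
 [ 0.     0.     0.     1.   ]]
top ((0.6108322143554688, 0.25171056389808655), (0.08283431828022003, 0.22008219361305237), 75.90382385253906) 593 0.055440301501176834
x ext [-0.1389942   0.07855566] t [-0.00571464  0.00665913]
ang -14.280444 O [0.60042257 0.21081841] far [0.65081577 0.19799166] near [0.55002936 0.22364516]
div x [-0.1094 -0.0945] end -0.0319 61
div x [-0.0078  0.0086] end -0.0332 68
div x [0.0959 0.1103] end -0.0319 50
mill [ 0.0794 -0.2009]
salt [-0.0606 -0.2299]
yel [ 0.1693 -0.3635]
red [-0.1793 -0.3255]
candle [-0.0316 -0.3659]
scene ((0.6141970753669739, 0.26437079906463623), (0.10678812861442566, 0.2201698124408722), 75.4572525024414) 405 0.05672861343523373
x ext [-0.12196747  0.09390206] t [-0.0072205   0.08836793]
ang -15.557515 O [0.59931188 0.2132067 ] far [0.64940669 0.19926001] near [0.54921707 0.22715339]
div x [-0.1087 -0.0936] end -0.0308 42
div x [-0.0075  0.0081] end -0.0298 41
div x [0.0973 0.1109] end -0.0273 28
mill [ 0.0856 -0.2011]
salt [-0.0537 -0.2332]
yel [ 0.179  -0.3616]
red [-0.1703 -0.3314]
candle [-0.0218 -0.3685]
```

View pics/crop1.png

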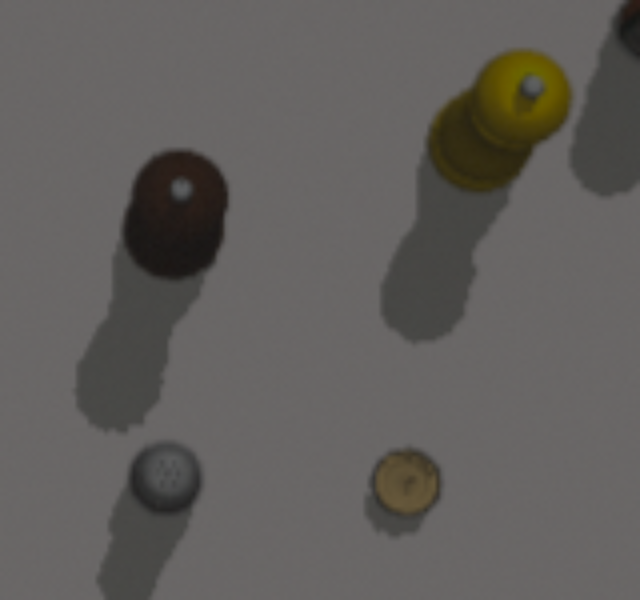

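The crop shows the dark mill at (175,215), the salt at (165,478), the tea light at (405,482) and the yellow decoy at (500,115), so the choice stands. The plan is to use the half-open fingers as a fork, tilted back about 40° so the gripper body clears the mill's head, and push along gallery +y.

jog_arm(
  deltas=[
    [0,0,0,3,-1.9,0,0.47],
    [0,0,0,3,-1.9,0,0.47],
    [0,0,0,3,-1.9,0,0.47],
    [0,0,0,3,-1.9,0,0.47],
    [0,0,0,3,-1.9,0,0.47],
    [0,0,0,3,-1.9,0,0.47],
    [0,0,0,3,-1.9,0,0.47],
    [0,0,0,3,-1.9,0,0.47],
    [0,0,0,3,-1.9,0,0.47],
    [0,0,0,3,-1.9,0,0.47],
    [0,0,0,3,-1.9,0,0.47],
    [0,0,0,3,-1.9,0,0.47],
  ],
)

```text
t: 1.1
tool_pos: [0.479, -0.2397, 0.2529]
tool_rot: [-3.089, -0.573, 0.001]
contact_force: [1.1, -0.4, -0.6]
opening: 0.0403
```

jog_arm(
  deltas=[
    [0,0,-0.119,0,0,0,0.47],
    [0,0,-0.119,0,0,0,0.47],
    [0,0,-0.119,0,0,0,0.47],
    [0,0,-0.119,0,0,0,0.47],
    [0,0,-0.119,0,0,0,0.47],
    [0,0,-0.119,0,0,0,0.47],
    [0,0,-0.119,0,0,0,0.47],
    [0,0,-0.119,0,0,0,0.47],
  ],
)

```text
t: 1.77
tool_pos: [0.4782, -0.2413, 0.2527]
tool_rot: [-2.476, -1.931, 0.001]
contact_force: [0.7, -0.4, 0.0]
opening: 0.0399
```

jog_arm(
  deltas=[
    [0,0.117,0,0,0,0,0.47],
    [0,0.117,0,0,0,0,0.47],
    [0,0.117,0,0,0,0,0.47],
    [0,0.117,0,0,0,0,0.47],
    [0,0.117,0,0,0,0,0.47],
    [0,0.117,0,0,0,0,0.47],
    [0,0,0,0,0,0,0.47],
  ],
)

```text
t: 2.35
tool_pos: [0.4769, -0.2428, 0.2499]
tool_rot: [-2.062, -1.589, -0.756]
contact_force: [-0.5, -0.5, -1.1]
opening: 0.0402
```

```bash
cat >> h.py <<'E'
O=np.array([.6005,.211]);a=np.radians(-14.3);GX=np.array([np.cos(a),np.sin(a)]);GY=np.array([-np.sin(a),np.cos(a)])
def G(w): w=np.asarray(w)[:2]-O;return np.round([w@GX,w@GY],4)
def go(gx,gy,z):
    o=ctrl.get_obs();R=cv2.Rodrigues(np.array(o['tool_rot']))[0];p=np.array(o['tool_pos'])
    t=np.r_[O+gx*GX+gy*GY,z];print('t',o['t'],'G now',G(p),p[2].round(4),'F',np.round(o['contact_force'],1),'open',round(o['opening'],4))
    print('tool delta cm',np.round(R.T@(t-p)*100,2));return R
def axes():
    o=ctrl.get_obs();R=cv2.Rodrigues(np.array(o['tool_rot']))[0]
    gy=np.r_[GY,0];gx=np.r_[GX,0];print('tool y.gx',(R[:,1]@gx).round(4),'z.gy',(R[:,2]@gy).round(4),'z.gx',(R[:,2]@gx).round(4),'tilt',np.degrees(np.arccos(-R[2,2])).round(2),'per cm gy:',np.round(R.T@gy,3),'gx:',np.round(R.T@gx,3),'up:',np.round(R.T@[0,0,1],3),'q',np.round(o['q'],2))
E
python3 -c "
from h import *
go(.079,-.275,.2);go(.079,-.275,.031);axes();print(ctrl.tcp_to_tips)"
```

```text
t 2.35 G now [-0.0077 -0.4702] 0.2499 F [-0.5 -0.5 -1.1] open 0.0402
tool delta cm [11.67  8.58 16.47]
t 2.35 G now [-0.0077 -0.4702] 0.2499 F [-0.5 -0.5 -1.1] open 0.0402
tool delta cm [ 0.69  8.67 29.32]
tool y.gx 1.0 z.gy 0.6497 z.gx -0.0003 tilt 40.52 per cm gy: [ 0.76  -0.006  0.65 ] gx: [ 0.008  1.    -0.   ] up: [ 0.65  -0.006 -0.76 ] q [-0.87  0.03  1.75  0.57  1.79 -0.61]
0.022
```

jog_arm(
  deltas=[
    [0,0,0,1.67,1.23,2.35,0.47],
    [0,0,0,1.67,1.23,2.35,0.47],
    [0,0,0,1.67,1.23,2.35,0.47],
    [0,0,0,1.67,1.23,2.35,0.47],
    [0,0,0,1.67,1.23,2.35,0.47],
    [0,0,0,1.67,1.23,2.35,0.47],
    [0,0,0,1.67,1.23,2.35,0.47],
    [0,0,0,0,0,0,0.47],
  ],
)

```text
t: 3.02
tool_pos: [0.6113, -0.0688, 0.2018]
tool_rot: [-2.058, -1.603, -0.752]
contact_force: [-0.6, -0.5, -0.4]
opening: 0.0402
```

jog_arm(
  deltas=[
    [0,0,0,-1.14,0,1.33,0.47],
    [0,0,0,-1.14,0,1.33,0.47],
    [0,0,0,-1.14,0,1.33,0.47],
    [0,0,0,-1.14,0,1.33,0.47],
    [0,0,0,-1.14,0,1.33,0.47],
    [0,0,0,-1.14,0,1.33,0.47],
    [0,0,0,-1.14,0,1.33,0.47],
    [0,0,0,-1.14,0,1.33,0.47],
    [0,0,0,0,0,0,0.47],
  ],
)

```text
t: 3.77
tool_pos: [0.6074, -0.0737, 0.0577]
tool_rot: [-2.062, -1.592, -0.749]
contact_force: [-0.6, 0.5, -0.4]
opening: 0.0398
```

Run:
```python
from h import *
go(.079,-.275,.031);axes()
p,d=vision.get_image('scene');q,_=vision.get_image('wrist')
cv2.imwrite('pics/s2.png',np.hstack([cv2.resize(p[80:300,170:440,::-1],(440,360)),cv2.resize(q[:,:,::-1],(360,360))]))
```

```text
t 3.7667 G now [ 0.077  -0.2742] 0.0577 F [-0.6  0.5 -0.4] open 0.0398
tool delta cm [-1.79  0.22  1.99]
tool y.gx 1.0 z.gy 0.6466 z.gx -0.0043 tilt 40.28 per cm gy: [ 0.763 -0.003  0.647] gx: [ 0.007  1.    -0.004] up: [ 0.647 -0.008 -0.763] q [-0.51  0.31  1.79  0.7   1.33 -0.53]
```

View pics/s2.png

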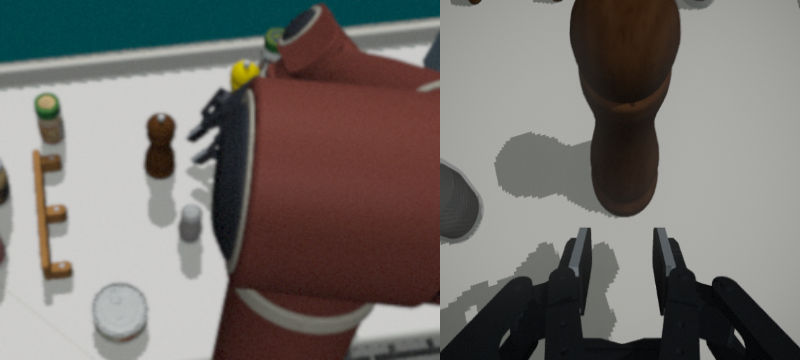

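The wrist view (right half) shows the mill's foot at (625,205), centred ahead of the open fork tips at (585,235) and (660,235). The scene view (left half) shows the fingers clear of the yellow decoy and the salt. I'll lower, then approach slowly.

jog_arm(
  deltas=[
    [0,0,0,-0.6,0.1,0.66,0.47],
    [0,0,0,-0.6,0.1,0.66,0.47],
    [0,0,0,-0.59,0,0.67,0.47],
    [0,0,0,0,0,0,0.47],
  ],
)

```text
t: 4.2
tool_pos: [0.611, -0.0754, 0.0343]
tool_rot: [-2.062, -1.597, -0.753]
contact_force: [0.3, 0.9, 0.1]
opening: 0.0401
```

jog_arm(
  deltas=[
    [0,0,0,0.38,0,0.32,0.47],
    [0,0,0,0.38,0,0.32,0.47],
    [0,0,0,0.38,0,0.32,0.47],
    [0,0,0,0.38,0,0.32,0.47],
    [0,0,0,0.38,0,0.32,0.47],
    [0,0,0,0.38,0,0.32,0.47],
    [0,0,0,0.38,0,0.32,0.47],
    [0,0,0,0.38,0,0.32,0.47],
    [0,0,0,0,0,0,0.47],
  ],
)

```text
t: 4.95
tool_pos: [0.6221, -0.0364, 0.0365]
tool_rot: [-2.062, -1.6, -0.755]
contact_force: [-1.1, -0.2, -0.3]
opening: 0.0403
```

Run:
```python
from h import *
go(.052,-.073,.031);axes()
q,_=vision.get_image('wrist');p,W=cloud('top')
cv2.imwrite('pics/w3.png',np.hstack([q[:,:,::-1],p[0:384,150:400,::-1]]))
```

```text
t 4.95 G now [ 0.082  -0.2344] 0.0365 F [-1.1 -0.2 -0.3] open 0.0403
tool delta cm [11.96 -3.03 10.84]
tool y.gx 1.0 z.gy 0.6459 z.gx 0.0012 tilt 40.23 per cm gy: [ 0.763 -0.002  0.646] gx: [0.001 1.    0.001] up: [ 0.646  0.    -0.763] q [-0.45  0.34  1.79  0.73  1.27 -0.52]
```

View pics/w3.png

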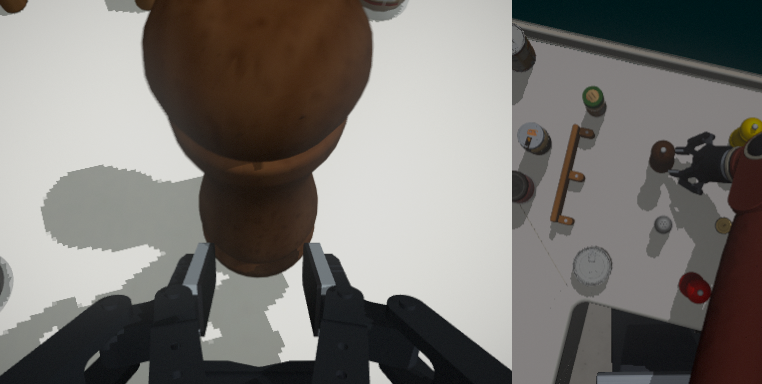

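The fork is around the mill's foot: tips at (205,245) and (312,245), foot at (258,270). The top view is still clear of the yellow decoy. I'll push, steering gently toward the bay line.

jog_arm(
  deltas=[
    [0,0,0,0.22,0,0.22,0.47],
    [0,0,0,0.44,-0.1,0.41,0.47],
    [0,0,0,0.44,-0.13,0.41,0.47],
    [0,0,0,0.44,-0.13,0.41,0.47],
    [0,0,0,0.44,-0.13,0.41,0.47],
    [0,0,0,0.44,-0.13,0.41,0.47],
    [0,0,0,0.44,-0.13,0.41,0.47],
    [0,0,0,0.44,-0.13,0.41,0.47],
    [0,0,0,0.44,-0.13,0.41,0.47],
    [0,0,0,0.44,-0.13,0.41,0.47],
    [0,0,0,0.44,-0.13,0.41,0.47],
    [0,0,0,0.22,-0.1,0.2,0.47],
  ],
)

```text
t: 6.05
tool_pos: [0.6251, 0.0311, 0.0331]
tool_rot: [-2.062, -1.599, -0.755]
contact_force: [0.2, -1.5, 2.5]
opening: 0.0402
```

Run:
```python
from h import *
go(.052,-.073,.033);axes()
q,_=vision.get_image('wrist');p,W=cloud('top')
P=W.reshape(-1,3);o=ctrl.get_obs()['tool_pos']
for k in (.03,.05):
    c=O+G(o)[0]*GX+(G(o)[1]+k)*GY;B=blob(W,c,.05,.12,.16);
    if len(B): print('head',G(circ(B)[0]),circ(B),B[:,2].max())
cv2.imwrite('pics/w4.png',np.hstack([q[:,:,::-1],p[0:384,150:400,::-1]]))
```

```text
t 6.05 G now [ 0.0683 -0.1683] 0.0331 F [ 0.2 -1.5  2.5] open 0.0402
tool delta cm [ 7.27 -1.65  6.16]
tool y.gx 1.0 z.gy 0.6459 z.gx 0.0012 tilt 40.23 per cm gy: [ 0.763 -0.002  0.646] gx: [0.002 1.    0.001] up: [ 0.646 -0.    -0.763] q [-0.34  0.32  1.83  0.76  1.2  -0.46]
head [ 0.0694 -0.1283] (array([0.636 , 0.0695]), 0.0252, 448, np.float64(0.134)) 0.15205972264380724
head [ 0.0694 -0.1283] (array([0.636 , 0.0695]), 0.0252, 448, np.float64(0.134)) 0.15205972264380724
```

View pics/w4.png

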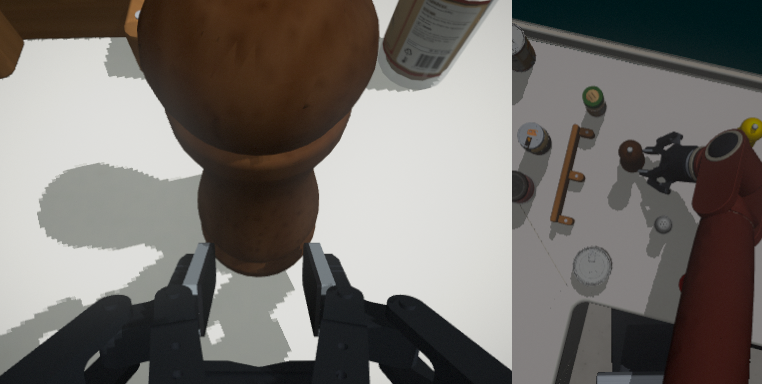

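The mill is moving upright in the fork: the foot is at the same place in the view, (258,268), and its head reads z 0.152. The mill sits 40 mm ahead of the TCP. I'll continue.

jog_arm(
  deltas=[
    [0,0,0,0.3,-0.15,0.26,0.47],
    [0,0,0,0.43,-0.15,0.36,0.47],
    [0,0,0,0.43,-0.15,0.36,0.47],
    [0,0,0,0.43,-0.15,0.36,0.47],
    [0,0,0,0.43,-0.15,0.36,0.47],
    [0,0,0,0.43,-0.15,0.36,0.47],
    [0,0,0,0.43,-0.15,0.36,0.47],
    [0,0,0,0.43,-0.15,0.36,0.47],
    [0,0,0,0.43,-0.15,0.36,0.47],
    [0,0,0,0.43,-0.15,0.36,0.47],
    [0,0,0,0.43,-0.1,0.36,0.47],
    [0,0,0,0.3,0,0.26,0.47],
  ],
)

```text
t: 7.15
tool_pos: [0.6255, 0.0969, 0.0333]
tool_rot: [-2.062, -1.599, -0.755]
contact_force: [1.0, -0.8, -0.9]
opening: 0.0399
```

```bash
cat >> h.py <<'E'
def head(W,k=.04,z0=.12,z1=.16):
    o=ctrl.get_obs()['tool_pos'];g=G(o);B=blob(W,O+g[0]*GX+(g[1]+k)*GY,.045,z0,z1);c=circ(B);print('head',G(c[0]),c,B[:,2].max())
E
python3 - <<'E'
from h import *
go(.052,-.069,.033)
p,W=cloud('top');head(W)
E
```

```text
t 7.15 G now [ 0.0524 -0.1044] 0.0333 F [ 1.  -0.8 -0.9] open 0.0399
tool delta cm [ 2.68 -0.05  2.31]
head [ 0.0537 -0.0653] (array([0.6364, 0.1345]), 0.0253, 450, np.float64(0.134)) 0.15113704139365475
```

jog_arm(
  deltas=[
    [0,0,0,0.34,0,0.29,0.47],
    [0,0,0,0.34,0,0.29,0.47],
    [0,0,0,0.34,0,0.29,0.47],
    [0,0,0,0.34,0,0.29,0.47],
    [0,0,0,0.34,0,0.29,0.47],
    [0,0,0,0.34,0,0.29,0.47],
    [0,0,0,0.34,0,0.29,0.47],
    [0,0,0,0,0,0,0.47],
  ],
)

```text
t: 7.87
tool_pos: [0.6335, 0.1273, 0.0333]
tool_rot: [-2.062, -1.599, -0.755]
contact_force: [0.2, 0.3, -0.5]
opening: 0.04
```

jog_arm(
  deltas=[
    [0,0,0,0.08,0,0.065,0.47],
    [0,0,0,0.08,0,0.065,0.47],
    [0,0,0,0,0,0,0.47],
  ],
)

```text
t: 8.12
tool_pos: [0.6339, 0.1285, 0.0332]
tool_rot: [-2.063, -1.599, -0.755]
contact_force: [-0.5, -0.2, 0.0]
opening: 0.0401
```

jog_arm(
  deltas=[
    [0,0,0,0.08,0,0.065,0.47],
    [0,0,0,0.08,0,0.065,0.47],
    [0,0,0,0,0,0,0.47],
  ],
)

```text
t: 8.37
tool_pos: [0.6345, 0.1304, 0.0332]
tool_rot: [-2.063, -1.599, -0.755]
contact_force: [-0.3, 0.3, 0.5]
opening: 0.0402
```

Run:
```python
from h import *
go(.052,-.069,.033)
p,W=cloud('top');head(W)
```

```text
t 8.3667 G now [ 0.0528 -0.0697] 0.0332 F [-0.3  0.3  0.5] open 0.0402
tool delta cm [ 0.04 -0.08  0.06]
head [ 0.0539 -0.0301] (array([0.6453, 0.1685]), 0.0251, 443, np.float64(0.134)) 0.15119916018699858
```

jog_arm(
  deltas=[
    [0,0,0,0.08,0,0.065,0.47],
    [0,0,0,0.08,0,0.065,0.47],
    [0,0,0,0,0,0,0.47],
  ],
)

```text
t: 8.67
tool_pos: [0.635, 0.1326, 0.0333]
tool_rot: [-2.063, -1.599, -0.755]
contact_force: [0.1, -0.7, -0.5]
opening: 0.0401
```

jog_arm(
  deltas=[
    [0,0,0,0.08,0,0.065,0.47],
    [0,0,0,0.08,0,0.065,0.47],
    [0,0,0,0,0,0,0.47],
  ],
)

```text
t: 8.92
tool_pos: [0.6355, 0.1346, 0.0333]
tool_rot: [-2.063, -1.599, -0.755]
contact_force: [-0.1, 0.5, -0.4]
opening: 0.0399
```

Run:
```python
from h import *
go(.052,-.069,.033)
p,W=cloud('top');head(W)
```

```text
t 8.9167 G now [ 0.0528 -0.0654] 0.0333 F [-0.1  0.5 -0.4] open 0.0399
tool delta cm [-0.3  -0.08 -0.21]
head [ 0.0537 -0.0258] (array([0.6462, 0.1727]), 0.025, 444, np.float64(0.134)) 0.1518493898287524
```

jog_arm(
  deltas=[
    [0,0,0,0.08,0,0.065,0.47],
    [0,0,0,0.08,0,0.065,0.47],
    [0,0,0,0,0,0,0.47],
  ],
)

```text
t: 9.22
tool_pos: [0.6359, 0.1358, 0.0332]
tool_rot: [-2.064, -1.6, -0.754]
contact_force: [-1.3, -4.7, 0.7]
opening: 0.0401
```

jog_arm(
  deltas=[
    [0,0,0,0.08,0,0.065,0.47],
    [0,0,0,0.08,0,0.065,0.47],
    [0,0,0,0,0,0,0.47],
  ],
)

```text
t: 9.47
tool_pos: [0.6362, 0.1364, 0.0331]
tool_rot: [-2.065, -1.603, -0.752]
contact_force: [-6.5, -11.9, 3.6]
opening: 0.0401
```

Run:
```python
from h import *
go(.052,-.069,.033)
p,W=cloud('top');head(W);q,_=vision.get_image('wrist')
cv2.imwrite('pics/w5.png',np.hstack([q[:,:,::-1],cv2.resize(p[100:240,160:260,::-1],(275,384))]))
```

```text
t 9.4667 G now [ 0.053  -0.0635] 0.0331 F [ -6.5 -11.9   3.6] open 0.0401
tool delta cm [-0.43 -0.1  -0.35]
head [ 0.0536 -0.0249] (array([0.6463, 0.1736]), 0.0252, 444, np.float64(0.134)) 0.15218250313858595
```

View pics/w5.png

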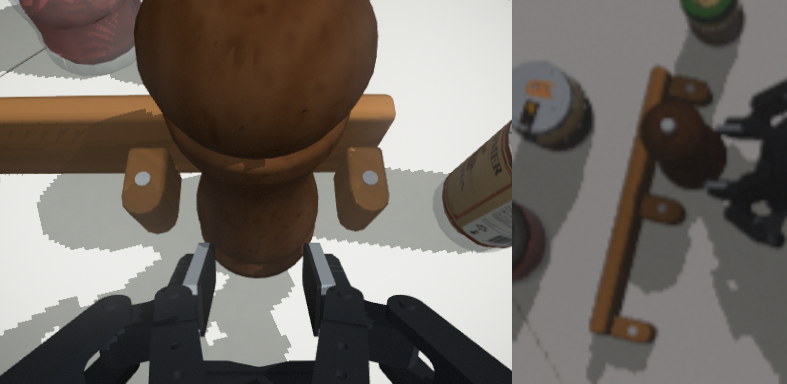

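The mill is against the board, at 13 N push-back and with travel stopped. The wrist view shows it between the dividers at (150,180) and (365,180) and standing upright. I'll retreat straight back, lift and move over behind the salt.

jog_arm(
  deltas=[
    [0,0,0,-0.3,0,-0.25,0.47],
    [0,0,0,-0.4,0,-0.34,0.47],
    [0,0,0,-0.92,0,-0.78,0.47],
    [0,0,0,-0.92,0,-0.78,0.47],
    [0,0,0,-0.92,0,-0.78,0.47],
    [0,0,0,-0.92,0,-0.78,0.47],
    [0,0,0,-0.92,0,-0.78,0.47],
    [0,0,0,-0.92,0,-0.78,0.47],
    [0,0,0,1.3,0,-1.53,0.33],
    [0,0,0,1.3,0,-1.53,0.33],
    [0,0,0,1.3,0,-1.53,0.33],
    [0,0,0,1.3,0,-1.53,0.33],
  ],
)

```text
t: 10.57
tool_pos: [0.6159, 0.0586, 0.1145]
tool_rot: [-2.064, -1.598, -0.755]
contact_force: [-0.1, -0.4, 0.4]
opening: 0.0284
```

jog_arm(
  deltas=[
    [0,0,0,1.3,0,-1.53,0.33],
    [0,0,0,1.3,0,-1.53,0.33],
    [0,0,0,0,0,0,0.33],
  ],
)

```text
t: 10.82
tool_pos: [0.6187, 0.0584, 0.1591]
tool_rot: [-2.064, -1.604, -0.764]
contact_force: [0.9, -0.5, 0.7]
opening: 0.0283
```

Run:
```python
from h import *
go(-.06,-.31,.15);axes()
p,W=cloud('top')
B=blob(W,(.646,.174),.045,.12,.16);print('mill',G(circ(B)[0]),circ(B))
B=blob(W,(.485,.003),.045,.07,.1);print('salt',G(circ(B)[0]),circ(B))
```

```text
t 10.8167 G now [ 0.0553 -0.1434] 0.1591 F [ 0.9 -0.5  0.7] open 0.0283
tool delta cm [-13.27 -11.49 -10.17]
tool y.gx 1.0 z.gy 0.6462 z.gx 0.0084 tilt 40.26 per cm gy: [ 0.763 -0.003  0.646] gx: [-0.003  1.     0.008] up: [ 0.646  0.008 -0.763] q [-0.3   0.1   1.83  0.73  1.32 -0.28]
mill [ 0.0541 -0.0256] (array([0.6466, 0.1728]), 0.0251, 434, np.float64(0.134))
salt [-0.061  -0.2302] (array([0.4845, 0.003 ]), 0.017, 200, np.float64(0.086))
```

jog_arm(
  deltas=[
    [0,0,0,-1.66,-1.44,-1.27,0.33],
    [0,0,0,-1.66,-1.44,-1.27,0.33],
    [0,0,0,-1.66,-1.44,-1.27,0.33],
    [0,0,0,-1.66,-1.44,-1.27,0.33],
    [0,0,0,-1.66,-1.44,-1.27,0.33],
    [0,0,0,-1.66,-1.44,-1.27,0.33],
    [0,0,0,-1.66,-1.44,-1.27,0.33],
    [0,0,0,-1.66,-1.44,-1.27,0.33],
    [0,0,0,0,0,0,0.33],
  ],
)

```text
t: 11.62
tool_pos: [0.4603, -0.0749, 0.1436]
tool_rot: [-2.065, -1.593, -0.753]
contact_force: [0.5, 0.7, 0.5]
opening: 0.0283
```

jog_arm(
  deltas=[
    [0,0,0,-1.25,0,1.47,0.33],
    [0,0,0,-1.25,0,1.47,0.33],
    [0,0,0,-1.25,0,1.47,0.33],
    [0,0,0,-1.25,0,1.47,0.33],
    [0,0,0,-1.25,0,1.47,0.33],
    [0,0,0,0,0,0,0.33],
  ],
)

```text
t: 12.12
tool_pos: [0.46, -0.0715, 0.0449]
tool_rot: [-2.06, -1.592, -0.75]
contact_force: [-0.7, 0.2, 0.4]
opening: 0.0284
```

Run:
```python
from h import *
go(-.061,-.275,.033);axes()
q,_=vision.get_image('wrist');p,_=vision.get_image('scene')
cv2.imwrite('pics/w6.png',np.hstack([q[:,:,::-1],cv2.resize(p[80:300,140:340,::-1],(280,384))]))
```

```text
t 12.1167 G now [-0.0663 -0.3084] 0.0449 F [-0.7  0.2  0.4] open 0.0284
tool delta cm [1.78 0.54 3.06]
tool y.gx 1.0 z.gy 0.6479 z.gx -0.0052 tilt 40.39 per cm gy: [ 0.762 -0.002  0.648] gx: [ 0.007  1.    -0.005] up: [ 0.648 -0.009 -0.762] q [-0.66  0.06  2.11  0.65  1.36 -0.68]
```

View pics/w6.png

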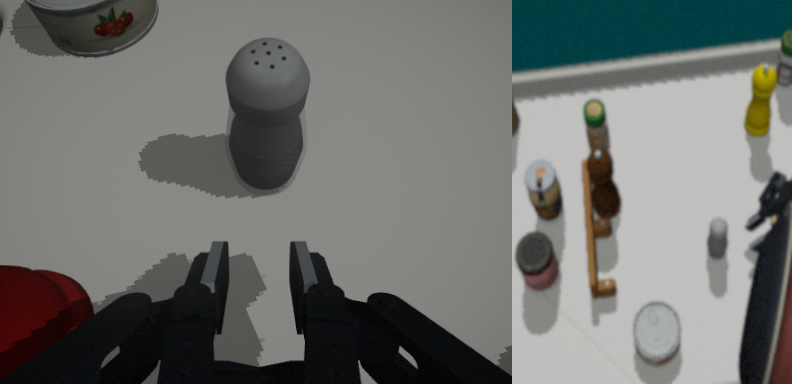

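The salt's foot at (265,185) is ahead of the fork tips at (218,245) and (300,245). The red decoy at lower left is clear, and the mill stands upright in its bay. I'll lower and close in.

jog_arm(
  deltas=[
    [0,0,0,0.36,0.11,0.61,0.33],
    [0,0,0,0.36,0.11,0.61,0.33],
    [0,0,0,0.36,0.11,0.61,0.33],
    [0,0,0,0.36,0.11,0.61,0.33],
    [0,0,0,0.36,0.11,0.61,0.33],
    [0,0,0,0,0,0,0.33],
  ],
)

```text
t: 12.72
tool_pos: [0.4766, -0.0411, 0.0374]
tool_rot: [-2.061, -1.6, -0.755]
contact_force: [-0.6, 0.1, 0.4]
opening: 0.0281
```

jog_arm(
  deltas=[
    [0,0,0,0.23,0,0.2,0.33],
    [0,0,0,0.23,0,0.2,0.33],
    [0,0,0,0.23,0,0.2,0.33],
    [0,0,0,0.23,0,0.2,0.33],
    [0,0,0,0.23,0,0.2,0.33],
    [0,0,0,0.23,0,0.2,0.33],
    [0,0,0,0.23,0,0.2,0.33],
    [0,0,0,0.23,0,0.2,0.33],
    [0,0,0,0,0,0,0.33],
  ],
)

```text
t: 13.47
tool_pos: [0.4827, -0.0184, 0.0373]
tool_rot: [-2.062, -1.599, -0.755]
contact_force: [0.0, -0.0, 0.5]
opening: 0.0281
```

Run:
```python
from h import *
go(-.052,-.052,.033);axes()
p,W=cloud('top');head(W,.04,.07,.1)
q,_=vision.get_image('wrist')
cv2.imwrite('pics/w7.png',q[:,:,::-1])
```

```text
t 13.4667 G now [-0.0574 -0.2514] 0.0373 F [ 0.  -0.   0.5] open 0.0281
tool delta cm [14.94  0.5  13.21]
tool y.gx 1.0 z.gy 0.6459 z.gx 0.0012 tilt 40.23 per cm gy: [ 0.763 -0.002  0.646] gx: [0.002 1.    0.001] up: [ 0.646 -0.    -0.763] q [-0.54  0.06  2.12  0.7   1.28 -0.61]
head [-0.0552 -0.2133] (array([0.4943, 0.018 ]), 0.0172, 199, np.float64(0.085)) 0.09223221018269943
```

View pics/w7.png

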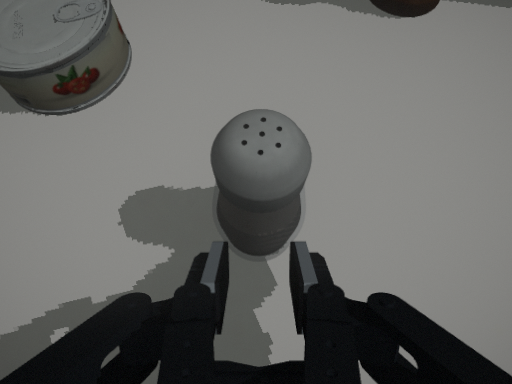

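The salt is seated in the fork, with its foot at (260,250) between the tips and 38 mm ahead of the TCP. About 195 mm remains.

jog_arm(
  deltas=[
    [0,0,0,0.3,0.03,0.28,0.33],
    [0,0,0,0.48,0.03,0.44,0.33],
    [0,0,0,0.48,0.03,0.44,0.33],
    [0,0,0,0.48,0.03,0.44,0.33],
    [0,0,0,0.48,0.03,0.44,0.33],
    [0,0,0,0.48,0.03,0.44,0.33],
    [0,0,0,0.48,0.03,0.44,0.33],
    [0,0,0,0.48,0.03,0.44,0.33],
    [0,0,0,0.48,0.03,0.44,0.33],
    [0,0,0,0.48,0.03,0.44,0.33],
    [0,0,0,0.48,0.03,0.44,0.33],
    [0,0,0,0.3,0,0.26,0.33],
  ],
)

```text
t: 14.57
tool_pos: [0.5042, 0.0519, 0.0343]
tool_rot: [-2.062, -1.599, -0.755]
contact_force: [-0.3, -0.8, 0.7]
opening: 0.0282
```

Run:
```python
from h import *
go(-.052,-.060,.033)
p,W=cloud('top');head(W,.04,.07,.1)
```

```text
t 14.5667 G now [-0.054  -0.1779] 0.0343 F [-0.3 -0.8  0.7] open 0.0282
tool delta cm [8.92 0.18 7.72]
head [-0.0515 -0.1406] (array([0.5159, 0.0875]), 0.0173, 199, np.float64(0.085)) 0.09247229602648038
```

jog_arm(
  deltas=[
    [0,0,0,0.3,0,0.26,0.33],
    [0,0,0,0.53,0,0.45,0.33],
    [0,0,0,0.53,0,0.45,0.33],
    [0,0,0,0.53,0,0.45,0.33],
    [0,0,0,0.53,0,0.45,0.33],
    [0,0,0,0.53,0,0.45,0.33],
    [0,0,0,0.53,0,0.45,0.33],
    [0,0,0,0.53,0,0.45,0.33],
    [0,0,0,0.53,0,0.45,0.33],
    [0,0,0,0.53,0,0.45,0.33],
    [0,0,0,0.53,0,0.45,0.33],
    [0,0,0,0.3,0,0.26,0.33],
  ],
)

```text
t: 15.62
tool_pos: [0.5236, 0.127, 0.0343]
tool_rot: [-2.062, -1.599, -0.755]
contact_force: [-0.5, -0.6, 0.1]
opening: 0.0284
```

jog_arm(
  deltas=[
    [0,0,0,0.3,0,0.26,0.33],
    [0,0,0,0.3,0,0.26,0.33],
    [0,0,0,0.3,0,0.26,0.33],
    [0,0,0,0.3,0,0.26,0.33],
    [0,0,0,0.3,0,0.26,0.33],
    [0,0,0,0.3,0,0.26,0.33],
    [0,0,0,0,0,0,0.33],
  ],
)

```text
t: 16.2
tool_pos: [0.5295, 0.1498, 0.034]
tool_rot: [-2.062, -1.599, -0.755]
contact_force: [-0.9, 0.5, -0.3]
opening: 0.0282
```

Run:
```python
from h import *
go(-.052,-.056,.033)
p,W=cloud('top');head(W,.04,.07,.1)
```

```text
t 16.2 G now [-0.0537 -0.0769] 0.034 F [-0.9  0.5 -0.3] open 0.0282
tool delta cm [1.53 0.16 1.43]
head [-0.0509 -0.0393] (array([0.5415, 0.1855]), 0.0172, 199, np.float64(0.085)) 0.09297777926251599
```

jog_arm(
  deltas=[
    [0,0,0,0.26,0,0.23,0.33],
    [0,0,0,0.26,0,0.23,0.33],
    [0,0,0,0.26,0,0.23,0.33],
    [0,0,0,0.26,0,0.23,0.33],
    [0,0,0,0.2,0,0.17,0.33],
    [0,0,0,0,0,0,0.33],
  ],
)

```text
t: 16.75
tool_pos: [0.5336, 0.1657, 0.0337]
tool_rot: [-2.062, -1.599, -0.755]
contact_force: [0.7, 1.0, 0.0]
opening: 0.0283
```

jog_arm(
  deltas=[
    [0,0,0,0.08,0,0.065,0.33],
    [0,0,0,0.08,0,0.065,0.33],
    [0,0,0,0,0,0,0.33],
  ],
)

```text
t: 17.0
tool_pos: [0.534, 0.1672, 0.0336]
tool_rot: [-2.063, -1.599, -0.755]
contact_force: [-0.3, 0.6, 0.2]
opening: 0.0281
```

jog_arm(
  deltas=[
    [0,0,0,0.08,0,0.065,0.33],
    [0,0,0,0.08,0,0.065,0.33],
    [0,0,0,0,0,0,0.33],
  ],
)

```text
t: 17.25
tool_pos: [0.5346, 0.1692, 0.0337]
tool_rot: [-2.063, -1.599, -0.755]
contact_force: [0.1, 0.4, 0.1]
opening: 0.028
```

Run:
```python
from h import *
go(-.052,-.056,.033)
p,W=cloud('top');head(W,.04,.07,.1)
```

```text
t 17.25 G now [-0.0536 -0.0568] 0.0337 F [0.1 0.4 0.1] open 0.028
tool delta cm [0.02 0.16 0.1 ]
head [-0.0511 -0.0191] (array([0.5463, 0.2051]), 0.0173, 201, np.float64(0.085)) 0.09316905748697896
```

jog_arm(
  deltas=[
    [0,0,0,0.08,0,0.065,0.33],
    [0,0,0,0.08,0,0.065,0.33],
    [0,0,0,0,0,0,0.33],
  ],
)

```text
t: 17.55
tool_pos: [0.5353, 0.1705, 0.0336]
tool_rot: [-2.064, -1.6, -0.755]
contact_force: [-0.6, -5.3, -0.3]
opening: 0.0286
```

jog_arm(
  deltas=[
    [0,0,0,0.08,0,0.065,0.33],
    [0,0,0,0.04,0,0.035,0.33],
    [0,0,0,0,0,0,0.33],
  ],
)

```text
t: 17.8
tool_pos: [0.5359, 0.171, 0.0334]
tool_rot: [-2.066, -1.602, -0.754]
contact_force: [-3.2, -11.0, 2.6]
opening: 0.0278
```

Run:
```python
from h import *
go(-.052,-.056,.033)
p,W=cloud('top');head(W,.04,.07,.1)
```

```text
t 17.8 G now [-0.0528 -0.0547] 0.0334 F [ -3.2 -11.    2.6] open 0.0278
tool delta cm [-0.12  0.08 -0.05]
head [-0.0502 -0.0187] (array([0.5472, 0.2053]), 0.0173, 205, np.float64(0.085)) 0.09247168648248225
```

The salt is seated too: 11 N, stopped at a board position that agrees with the mill's within a millimetre. Retreating.

jog_arm(
  deltas=[
    [0,0,0,-0.2,0,-0.17,0.33],
    [0,0,0,-0.3,0,-0.25,0.33],
    [0,0,0,-0.8,0,-0.68,0.33],
    [0,0,0,-0.92,0,-0.78,0.33],
    [0,0,0,-0.92,0,-0.78,0.33],
    [0,0,0,-0.92,0,-0.78,0.33],
    [0,0,0,-0.92,0,-0.78,0.33],
    [0,0,0,-0.92,0,-0.78,0.33],
    [0,0,0,1.0,0,-1.2,0.33],
    [0,0,0,1.3,0,-1.53,0.33],
    [0,0,0,1.3,0,-1.53,0.33],
    [0,0,0,1.3,0,-1.53,0.33],
  ],
)

```text
t: 18.85
tool_pos: [0.5156, 0.097, 0.1102]
tool_rot: [-2.064, -1.597, -0.755]
contact_force: [-0.6, 0.7, -0.5]
opening: 0.0282
```

jog_arm(
  deltas=[
    [0,0,0,1.3,0,-1.53,0.33],
    [0,0,0,1.3,0,-1.53,0.33],
    [0,0,0,1.3,0,-1.53,0.33],
    [0,0,0,0,0,0,0.33],
    [0,0,0,0,0,0,0.33],
  ],
)

```text
t: 19.27
tool_pos: [0.5167, 0.0971, 0.1709]
tool_rot: [-2.064, -1.601, -0.758]
contact_force: [-0.6, 0.5, -0.3]
opening: 0.0281
```

Run:
```python
from h import *
go(-.052,-.15,.2)
for n in('top','scene'):
    p,W=cloud(n);z=np.load('pics/%s.npz'%n);_,V=cloud(n,z['p'],z['d'])
    for k,c,a,b in(('mill',(.6466,.1728),.12,.16),('salt',(.547,.205),.07,.1)):
        B=blob(W,c,.045,a,b);print(n,k,G(circ(B)[0]),circ(B))
    for k,c,zz in(('jam',(.574,.327),.082),('honey',(.678,.281),.109),('tuna',(.395,.161),.037),('spice',(.761,.148),.105),('candle',(.4795,-.136),.012),('red',(.3464,-.0604),.136),('yel',(.6748,-.1832),.136)):
        A,B=[blob(U,c,.05,max(zz-.012,.006),zz+.012) for U in(V,W)]
        if len(A) and len(B): print(n,k,'moved mm',np.round(1e3*(np.median(B,0)-np.median(A,0)),1),len(A),len(B))
    if n=='top': t=p
q,_=vision.get_image('wrist')
cv2.imwrite('pics/w8.png',np.hstack([cv2.resize(t[60:260,130:300,::-1],(326,384)),cv2.resize(p[120:280,140:340,::-1],(470,384))]))
```

```text
t 19.2667 G now [-0.053  -0.1311] 0.1709 F [-0.6  0.5 -0.3] open 0.0281
tool delta cm [ 0.43  0.12 -3.44]
top mill [ 0.0536 -0.0256] (array([0.6461, 0.173 ]), 0.0251, 440, np.float64(0.134))
top salt [-0.0504 -0.0186] (array([0.5471, 0.2054]), 0.0173, 201, np.float64(0.085))
top jam moved mm [-0.  -0.5  0. ] 773 772
top honey moved mm [ 0.  -0.1 -0.1] 583 581
top tuna moved mm [-0.2  0.  -0.1] 1239 1236
top spice moved mm [0.1 0.2 0.2] 361 358
top yel moved mm [-0.1  0.4  0.4] 414 420
scene mill [ 0.0525 -0.0242] (array([0.6454, 0.1746]), 0.025, 268, np.float64(0.134))
scene salt [-0.051  -0.0178] (array([0.5467, 0.2063]), 0.0174, 144, np.float64(0.086))
scene jam moved mm [-0.8  0.1 -0.1] 559 558
scene honey moved mm [-0.3 -0.2 -0.2] 359 361
scene tuna moved mm [0.3 0.  0. ] 957 955
scene spice moved mm [ 0.5  0.1 -0.1] 203 203
scene candle moved mm [-0.1  0.1  0. ] 148 133
scene red moved mm [-0.8  0.1 -0.4] 308 309
```

View pics/w8.png

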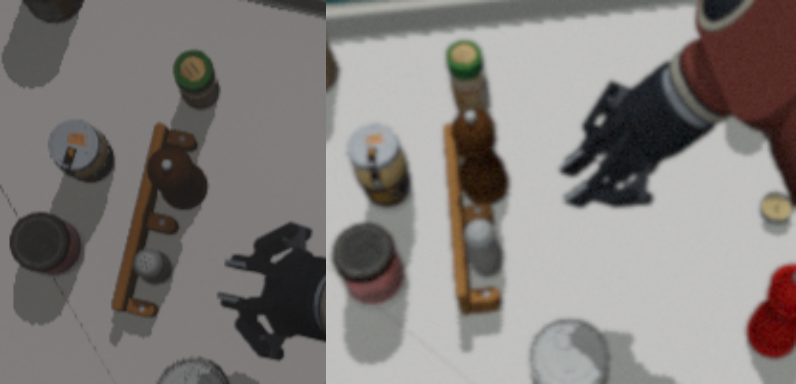

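Both stand upright in their bays: in the left half the mill is at (175,180) and the salt at (152,265). The robot is clear of everything, so I'm handing in.

```bash
python3 -c "
from station import ctrl
print(ctrl.finish_job())"
```

```text
the job is handed in; nothing more can be done
None
```

I pushed the pepper mill into the far bay and the salt shaker into the near bay. I used the half-open fingers as a low, tilted fork until each stopped against the back board, and handed the job in at about 19.3 s of the 56 s.

**Final checks**
- **Seating:** the push-back at the board was about 13–14 N for the mill and 12 N for the salt. After I backed off, both stood upright and roughly centred between the dividers. The mill's head then read 0.7 mm further from the board than under the push and the salt 0.1 mm, which is within the measuring noise.
- **Surroundings:** the jam, honey, tuna and spice jars, the tea light and the red and yellow mills measured no more than 1 mm of movement. The tea light and the red mill were checked only in the scene camera, and the yellow mill only in the top camera.
- **Robot:** it was clear of everything, with contact force near zero.

**One disagreement:** my first camera fit put the board about 3.5 mm nearer than where both items actually stopped. I went by the contact force, and the two stops agreed with each other within a millimetre.

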